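# Draw out the cell carriage and show the sample cell to the inspection camera

## Robot

A 6-joint arm with a two-finger parallel gripper is mounted at the origin on a cart in front of the work surface, level with it; the furniture and walls round the work are solid. World frame = base frame: x ahead of the robot, y to its left, z up, the work surface at z = 0. Lengths are in m, angles in rad, forces in N, time in s.
With the tool pointing down it reaches from about 0.35 to 0.925 m from the base axis. Payload 6.4 kg.
Tool frame: the origin (TCP) lies midway between the tips of the shut fingers; the grasp point (between the pads) lies 19 mm behind it; z points along the fingers, y is the line along which they close (so a half turn about z gives the same grasp; the last joint's range is limited). The gripper opens to 94 mm and grips with 3 to 60 N. Pads are 16 mm wide; open, the fingers measure 119 mm over their backs; the gripper's body (75 mm by 177 mm) begins 78 mm behind the grasp point.
Start: joints at [-1.341, 0.245, 1.558, -0, 1.339, -0.174], TCP at [0.255, -0.598, 0.205] pointing down, gripper open.
Joint ranges: [-3.13, 3.13], [-1.02, 2.26], [0.13, 2.54], [-0.95, 4.09], [0.21, 2.88], [-2.74, 2.74]. Speed limits (rad/s): [2.57, 2.57, 3.14, 3.14, 3.14, 3.14].

## Interface

Orientations are given as a unit quaternion [w, x, y, z].
In Python, from station import r gives the robot as it stands. The module is installed in compiled form; this text tells all that it offers.
- The arm moves only by the tool play_rows, never from a script. Its argument "rows" is one flat list of numbers, 7 for each row, row after row: the closure, from 0 (fully open) to 1 (shut), then the shift along the tool's x, y, z in mm, then the turn, a rotation vector about the tool's x, y, z in rad. In form: [grip, dx, dy, dz, wx, wy, wz, grip, dx, dy, dz, wx, wy, wz, ...]. A call has 1 to 20 rows; each row shifts and turns the commanded pose from where the row before left it, along the tool's axes as they then stand; what a row does not reach is not made up. A row lasts 1/12 s, in which the tool goes at most 41.7 mm and 7.16 degrees, less where a joint would pass 70% of its speed; a pose out of reach is approached as far as the arm can. A call with a gripper value outside its range is refused whole. The fingers move at their own pace and stop on an object; the grip force is fixed at half the most. Time passes only in rows, so rows that do not move let the fingers close. It gives the time, the measured TCP pose, the force, the opening and the grip force at its end, in the units of the state.
- r.sense(): the state, without advancing time (a new reading comes with each control period).
- r.snapshot(name): name is "scene" or "top" or "wrist"; returns the picture (384x512x3 uint8, red, green, blue); there is no depth.
- r.camera_model(name): a dict with "fx", "fy", "cx", "cy" (pixels), "pose" (4x4, takes a point from camera to world coordinates); the wrist camera has in their place "mount" (4x4, takes a point from camera to tool coordinates, whose origin is the TCP and whose axes are the flange's). Camera axes: x right, y down, z forward; pixel columns grow to the right and rows downward; lengths in m; the calibration is good to about 2 mm. The wrist camera is an equidistant fisheye: a pixel r from the principal point sees the ray r / f radians off the axis. A picture is of the moment at which its call begins: read the wrist's pose just before it. camera_model takes no time and is no camera call.
- r.hand_in(): hands the job in; it is judged then, once.
The state is a dict: "t": time; "joints": joint angles; "joint_velocities": joint speeds; "effort": joint torques, N m; "position": TCP position; "ee_rot": TCP orientation; "wrist_force": force on the tool from outside, world axes, zero at the start; "moment": the same for the moment, N m; "opening": opening from 0.0 (shut) to 1.0 (fully open); "grip_force": force on a finger pad.
Only numpy, scipy, OpenCV 4.12 (cv2) and the standard library are available. Lean on these libraries where they do the work, as an engineer would, in place of code of your own. Each camera call takes 0.05 s, during which the arm holds its last target. There are 200 camera calls.

## Task

The sample cell has to be checked for scratches: draw the photometer's cell carriage by its knob all the way out from under the hood, lift out the stoppered cell (leave the glass standard in its pocket) and hold it up in front of the inspection camera: upright, a clear window square to the lens, the middle of the window on the lens axis and 80 mm from the lens. Finish holding it there, still; leave the carriage drawn out, do not touch the camera and leave everything else on the cart where it stands.

Things in the scene. Friction and masses are not known exactly. Their poses are not given: they have to be found in the camera images.
- photometer: grey bench photometer, bolted down, yaw within 0.25 rad. Origin: on the cart top below the mouth of its dark hood, midway across; z up. The carriage runs out along its own -y (about the robot's right). Head with hood: y 0 to 0.128, x -0.085 to 0.085, top at z 0.089, tunnel 60 mm wide. Run-out bed: y -0.148 to 0, x -0.042 to 0.042, rail tops at z 0.023.
- carriage (a joint): travel of the cell carriage, m: 0 = home, both pockets under the hood; 0.13 = fully out, at its stop. About 1.5 N of friction; stays where it is left. Its black block (42 wide, 88 long, top 45.5 mm above the cart) has two square pockets in line along its travel.
- knob (a point): middle of the carriage's pull knob: a black round knob, 21 mm across and 25 mm long, axis level along the carriage's travel, 36 mm above the cart top, on the end of a 7 mm rod; 55 mm outside the hood's mouth at home. Pinch it across (along the photometer's x) from above. Axes as the photometer's.
- pocket_outer (a point): centre of the floor of the pocket nearer the knob: 13.5 mm square, 16 mm deep, its mouth 16 mm above this point; its sides run along the photometer's x and y. Moves with the carriage.
- pocket_inner (a point): the same for the pocket farther from the knob, 48 mm from the other; 55 mm outside the hood's mouth when the carriage is fully out.
- sample_cell: stoppered clear square optical cell, 12 x 12 x 50 mm, 12 g, stopper = top 7 mm; stands in either pocket. Origin: centre of its foot, z up. Clear windows face its +x and -x (across the carriage's travel), frosted faces +y and -y (along it). The pocket hides its lower 16 mm. Grip its upper 20 mm across the frosted faces, so that the window stays in view.
- cell_window (a point): middle of the sample cell's clear window, on the cell's axis 18 mm above its foot. Axes as the cell's.
- glass_standard: the glass standard: metal frame with a glass filter, same 12.5 mm square but only 42 mm tall and without a stopper; stands in the other pocket. Origin: centre of its foot.
- camera: inspection camera with ring light on a post, bolted down on the right of the cart near the back, turned by up to 0.3 rad. Origin: on the cart top below the post; z up. It looks along its own -x (towards the robot), lens axis 155 mm above the cart; ring light 58 mm across, post top at z 0.184.
- lens (a point): centre of the front of the camera's lens and ring light, 92 mm in front of the post along the camera's -x, 155 mm up. Axes as the camera's.
- view_point (a point): the point on the lens axis 80 mm in front of the lens, 155 mm above the cart: the middle of the cell's window belongs here. Axes as the camera's.
- tissue_box: card box of lens tissue at the middle of the back, 114 x 124 x 70 mm with a sheet standing out to 156 mm; bystander. Origin under its centre.
- capped_bottle: white capped bottle, 61 mm across and 197 mm tall, front left corner; bystander. Origin under its centre.
- wash_bottle: wash bottle with a bent jet, 94 x 88 x 200 mm, front right; bystander. Origin under its middle.
- vial_tall: capped glass vial, 28 x 65 mm, front middle; bystander. Origin under its centre.
- vial_small: smaller capped vial, 23 x 55 mm, front middle; bystander. Origin under its centre.
- beaker: small glass beaker, 44 x 57 mm, right side; bystander. Origin under its centre.
- lab_timer: flat timer, 58 x 62 x 18 mm, right of the middle, lying on the cart; bystander. Origin under its centre.
- tweezers: fine tweezers, 116 x 13 x 9 mm, lying in front of the photometer's bed; bystander. Origin under their centre.

How it is judged:
By the outcome, as a careful person would: the job done as asked, in the order asked, and still so for the second after the job is handed in, while the arm keeps its last pose, push and grip.
It also fails if it takes over 53 s, if anything falls off the work surface, if the arm or the gripper's body presses on something with over 40 N, if the wrist force passes 120 N, or if a joint passes its speed limit or range.

## Working session

There is one attempt and no reset: what is moved stays moved. The work goes in short steps, Python scripts to look and compute and a tool call to move; the robot and the scene stay as the last step left them, time stands still between calls to the robot, and variables do not carry over. Pictures are saved under pics/ and viewed, at most 10 in all, crops included, and the job is handed in when it is done.

Besides the shell and the picture viewer there is one more tool, called by a JSON object that holds its "fn" and its "kwargs", one argument or row to a line. play_rows: Moves the arm, as the interface text tells. Its arguments: {"type":"object","properties":{"rows":{"type":"array","items":{"type":"number"}}},"required":["rows"]}

```bash
mkdir -p pics; python3 - <<'E'
from station import r
import cv2,numpy as np
np.set_printoptions(precision=4,suppress=True)
s=r.sense();print(s['t'],s['position'],s['ee_rot'],s['opening'])
for n in("scene","top"):
    cv2.imwrite(f"pics/{n}0.png",cv2.resize(r.snapshot(n)[:,:,::-1],(800,600),interpolation=cv2.INTER_CUBIC))
for n in("scene","top","wrist"):
    m=r.camera_model(n);print(n,{k:np.array(v) for k,v in m.items()})
E
```

```text
0.0 [ 0.2552 -0.5971  0.2044] [-0.0009  0.9797  0.2005 -0.    ] 0.9984113992913844
scene {'fx': array(432.7602), 'fy': array(432.7602), 'cx': array(254.4698), 'cy': array(191.5477), 'pose': array([[-0.8749, -0.3222,  0.3616,  0.1026],
       [-0.4839,  0.5495, -0.6811,  0.7429],
       [ 0.0208, -0.7709, -0.6366,  0.812 ],
       [ 0.    ,  0.    ,  0.    ,  1.    ]])}
top {'fx': array(387.6328), 'fy': array(387.6328), 'cx': array(256.622), 'cy': array(189.7836), 'pose': array([[ 0.011 , -0.9966,  0.0818,  0.4056],
       [-0.9999, -0.0109,  0.0017,  0.0222],
       [-0.0008, -0.0818, -0.9966,  1.281 ],
       [ 0.    ,  0.    ,  0.    ,  1.    ]])}
wrist {'fx': array(297.3186), 'fy': array(297.3186), 'cx': array(262.0874), 'cy': array(196.3523), 'mount': array([[ 0.0006, -0.9659, -0.259 ,  0.0744],
       [ 1.    ,  0.0005,  0.0006,  0.0003],
       [-0.0005, -0.259 ,  0.9659, -0.1798],
       [ 0.    ,  0.    ,  0.    ,  1.    ]])}
```

View pics/scene0.png

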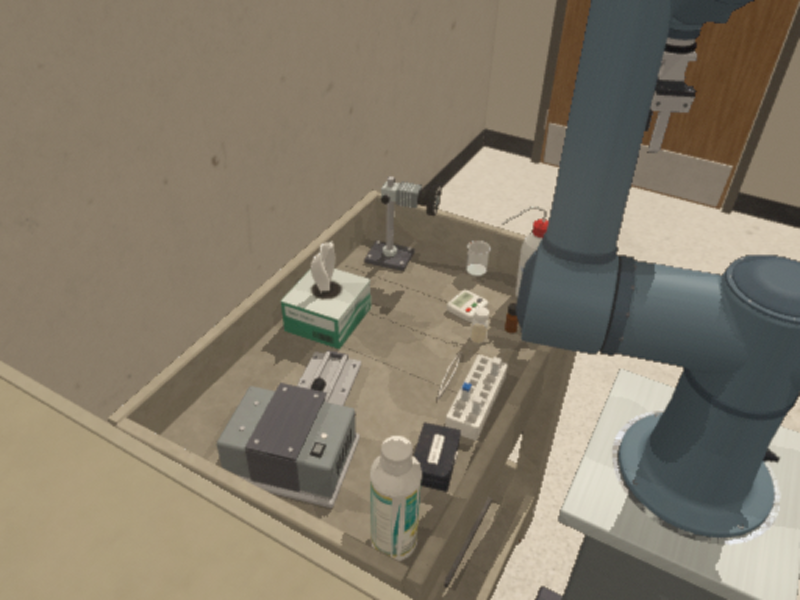

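View pics/top0.png

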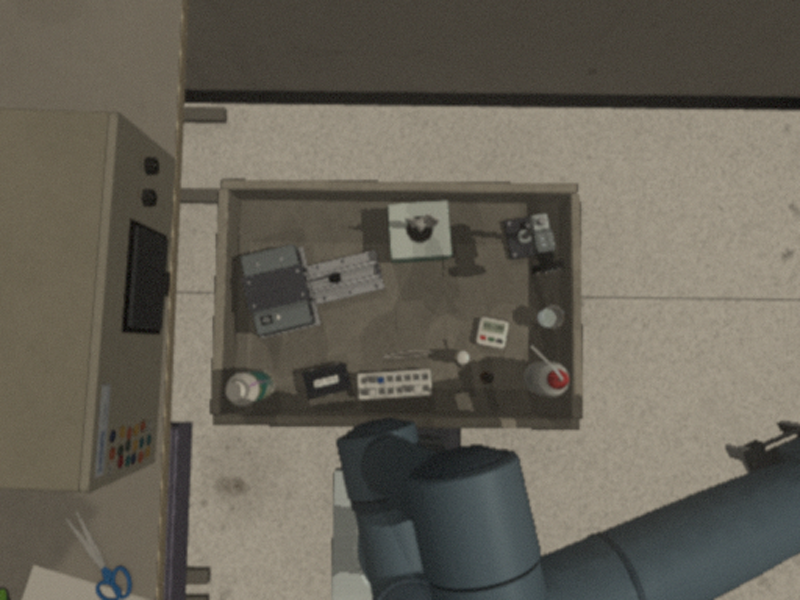

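Scene: the photometer with bed and knob is at about (335,277) in the top view. The inspection camera is at top (530,240), with its lens near (545,267), and at scene (395,215). I'll crop these for exact pixels.

```bash
cat > h.py <<'E'
import numpy as np,cv2
from scipy.spatial.transform import Rotation as R
np.set_printoptions(precision=4,suppress=True)
def ray(m,px,T=None):
    "pixel -> origin, direction in world; T = tool pose 4x4 for the wrist fisheye"
    u=np.array([(px[0]-m['cx'])/m['fx'],(px[1]-m['cy'])/m['fy']])
    if T is None: d=np.array([*u,1.]);P=np.array(m['pose'])
    else:
        a=np.linalg.norm(u)+1e-12;d=np.array([*(u/a*np.sin(a)),np.cos(a)]);P=T@np.array(m['mount'])
    d=P[:3,:3]@d;return P[:3,3],d/np.linalg.norm(d)
def atz(m,px,z,T=None):
    o,d=ray(m,px,T);return o+d*(z-o[2])/d[2]
def tri(rays):
    A=sum(np.eye(3)-np.outer(d,d) for o,d in rays);b=sum((np.eye(3)-np.outer(d,d))@o for o,d in rays)
    return np.linalg.solve(A,b)
def pose(s):
    q=s['ee_rot'];T=np.eye(4);T[:3,:3]=R.from_quat([q[1],q[2],q[3],q[0]]).as_matrix();T[:3,3]=s['position'];return T
def proj(m,p,T=None):
    P=np.array(m['pose']) if T is None else T@np.array(m['mount'])
    c=P[:3,:3].T@(np.asarray(p)-P[:3,3])
    if T is None: u=c[:2]/c[2]
    else: u=c[:2]/np.hypot(*c[:2])*np.arctan2(np.hypot(*c[:2]),c[2])
    return np.array([u[0]*m['fx']+m['cx'],u[1]*m['fy']+m['cy']])
def crop(img,x0,y0,w,h,k):
    c=cv2.resize(img[y0:y0+h,x0:x0+w],None,fx=k,fy=k,interpolation=cv2.INTER_CUBIC)
    for x in range(-(-x0//10)*10,x0+w,10):
        cv2.line(c,((x-x0)*k,0),((x-x0)*k,6),(0,255,255),1);cv2.putText(c,str(x),((x-x0)*k,15),0,.3,(0,255,255))
    for y in range(-(-y0//10)*10,y0+h,10):
        cv2.line(c,(0,(y-y0)*k),(6,(y-y0)*k),(0,255,255),1);cv2.putText(c,str(y),(7,(y-y0)*k+3),0,.3,(0,255,255))
    return c
E
python3 - <<'E'
from station import r
from h import *
t=r.snapshot("top")[:,:,::-1];s=r.snapshot("scene")[:,:,::-1]
o=np.zeros((600,800,3),np.uint8)
def put(c,x,y):
    c=c[:600-y,:800-x];o[y:y+c.shape[0],x:x+c.shape[1]]=c
put(crop(t,150,152,100,65,4),0,0);put(crop(t,310,130,65,55,6),410,0)
put(crop(s,135,220,100,82,4),0,270);put(crop(s,225,107,65,70,5),410,335)
cv2.imwrite("pics/c1.png",cv2.convertScaleAbs(o,alpha=1.5))
E
```

```text
(no output)
```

View pics/c1.png

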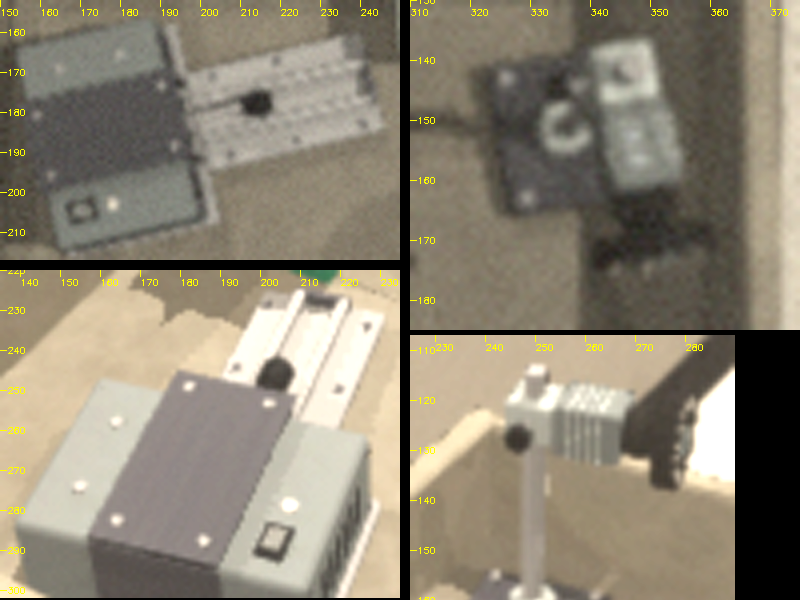

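Knob at top (214,177.5) and scene (203.5,246). Bed far corners at top (238,161) and (245,184). Camera post top at top (347,142) and ring light centre at about (350.5,171).

```bash
python3 - <<'E'
from station import r
from h import *
t=r.camera_model("top");s=r.camera_model("scene")
a=tri([ray(t,(214.2,177.5)),ray(s,(203.5,246.2))]);print("knob tri",a,"atz",atz(t,(214.2,177.5),.040),atz(s,(203.5,246.2),.038))
b1,b2,b3,b4=[atz(t,p,.018) for p in((238.5,161),(245,184),(197.5,170),(202.5,193))]
print("bed",b1,b2,b3,b4,[np.arctan2(*(v[:2]*[1,-1])) for v in(b1-b3,b2-b4)])
h=[atz(t,p,.089) for p in((155.5,165),(189,158),(166,214),(200.5,206))]
print("head",*h)
pt=atz(t,(346.5,142),.184);L=atz(t,(350.5,172.5),.155);base=atz(t,(335.5,151.5),.012)
print("post",pt,"ring",L,"base",base,"yaw",np.arctan2(pt[1]-L[1],pt[0]-L[0]))
print("scene ring",tri([ray(t,(350.5,172)),ray(s,(277,127))]),"post",tri([ray(t,(346.5,142)),ray(s,(250,114))]))
print("base corners",*[atz(t,p,.008) for p in((324,141),(329,166))])
E
```

```text
knob tri [0.5461 0.1615 0.0405] atz [0.5456 0.1613 0.04  ] [0.5482 0.1599 0.038 ]
bed [0.6036 0.0849 0.018 ] [0.5278 0.0625 0.018 ] [0.5723 0.2191 0.018 ] [0.4968 0.201  0.018 ] [np.float64(0.2291541048797458), np.float64(0.22066275151365258)]
head [0.5771 0.3387 0.089 ] [0.6002 0.2353 0.089 ] [0.4258 0.3015 0.089 ] [0.4515 0.1962 0.089 ]
post [ 0.6359 -0.2323  0.184 ] ring [ 0.5517 -0.25    0.155 ] base [ 0.6398 -0.2355  0.012 ] yaw 0.20718888288776985
scene ring [ 0.5561 -0.2476  0.1588] post [ 0.638  -0.2307  0.1857]
base corners [ 0.6755 -0.1982  0.008 ] [ 0.5917 -0.2145  0.008 ]
```

{"fn": "play_rows", "kwargs": {
  "rows": [0,0,0,-25,0,0,0,0,0,0,-25,0,0,0,0,0,0,-25,0,0,0,0,0,0,-25,0,0,0,0,23.5,-24.3,0,0,0,0,0,23.5,-24.3,0,0,0,0,0,23.5,-24.3,0,0,0,0,0,23.5,-24.3,0,0,0,0,0,23.5,-24.3,0,0,0,0,0,23.5,-24.3,0,0,0,0,0,23.5,-24.3,0,0,0,0,0,23.5,-24.3,0,0,0,0,0,23.5,-24.3,0,0,0,0,0,23.5,-24.3,0,0,0,0,0,23.5,-24.3,0,0,0,0,0,23.5,-24.3,0,0,0,0,0,23.5,-24.3,0,0,0,0,0,23.5,-24.3,0,0,0,0,0,23.5,-24.3,0,0,0,0,0,23.5,-24.3,0,0,0,0]
}}

```text
t: 1.87
position: [0.4486, -0.0908, 0.3055]
ee_rot: [0.0, 0.98, 0.2, 0.0]
wrist_force: [0.3, 0.3, 0.4]
opening: 1.001
grip_force: 0.0
```

{"fn": "play_rows", "kwargs": {
  "rows": [0,23.5,-24.3,0,0,0,0,0,23.5,-24.3,0,0,0,0,0,23.5,-24.3,0,0,0,0,0,23.5,-24.3,0,0,0,0,0,23.5,-24.3,0,0,0,0,0,23.5,-24.3,0,0,0,0,0,23.5,-24.3,0,0,0,0,0,23.5,-24.3,0,0,0,0,0.5,0,0,12,0,0,-0.1163,0.5,0,0,12,0,0,-0.1163,0.5,0,0,12,0,0,-0.1163,0.5,0,0,12,0,0,-0.1163,0.5,0,0,12,0,0,-0.1163,0.5,0,0,12,0,0,-0.1163,0.5,0,0,12,0,0,-0.1163,0.5,0,0,12,0,0,-0.1163,0.5,0,0,12,0,0,-0.1163,0.5,0,0,12,0,0,-0.1163,0.5,0,0,12,0,0,-0.1163,0.5,0,0,12,0,0,-0.1163]
}}

```text
t: 3.53
position: [0.5447, 0.1602, 0.1607]
ee_rot: [-0.0, 0.62, 0.785, -0.0]
wrist_force: [0.3, 0.4, -0.9]
opening: 0.498
grip_force: 0.0
```

```bash
python3 - <<'E'
from station import r
from h import *
r.snapshot("wrist")
s=r.sense();w=r.snapshot("wrist");T=pose(s);m=r.camera_model("wrist")
print(s['t'],T,s['joints'],s['opening'])
np.save("T1.npy",T);cv2.imwrite("pics/w1raw.png",w[:,:,::-1])
print(proj(m,[.546,.161,.04],T))
o=cv2.resize(w[:,:,::-1],(800,600),interpolation=cv2.INTER_CUBIC)
cv2.imwrite("pics/w1.png",cv2.convertScaleAbs(o,alpha=1.3))
E
```

```text
3.5833 [[-0.2356  0.9718 -0.005   0.543 ]
 [ 0.9719  0.2356 -0.0006  0.1599]
 [ 0.0006 -0.005  -1.      0.1579]
 [ 0.      0.      0.      1.    ]] [ 0.0862  0.1015  1.8114 -0.0001  1.2337 -0.1516] 0.5020455451970509
[266.4073 191.2682]
```

View pics/w1.png

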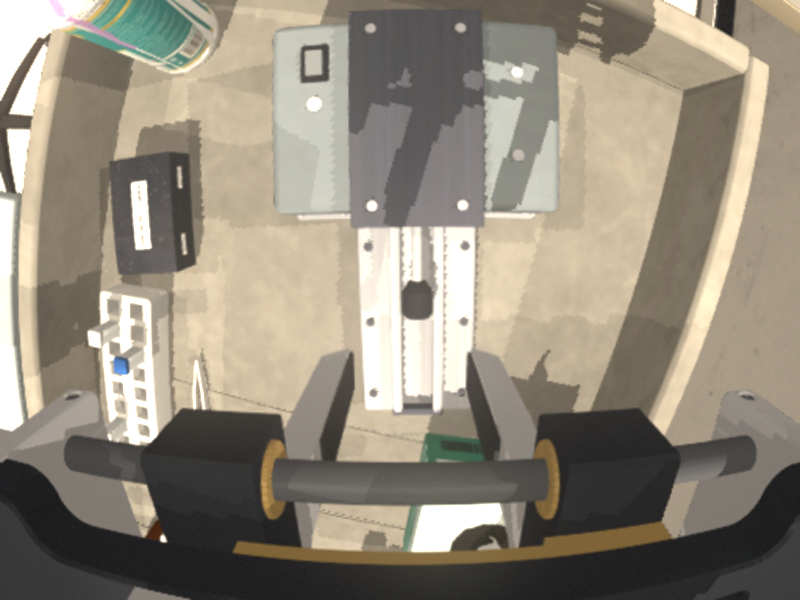

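The wrist view shows the knob at (417,299) of 800x600. That matches my estimate of (0.546, 0.161), and the bed lies parallel to the tool's x. Next I go down and grip it.

{"fn": "play_rows", "kwargs": {
  "rows": [0.5,0,4,20,0,0,0,0.5,0,0,20,0,0,0,0.5,0,0,20,0,0,0,0.5,0,0,20,0,0,0,0.5,0,0,20,0,0,0,0.5,0,0,15,0,0,0,0.5,0,0,8,0,0,0,0.5,0,0,5,0,0,0,0.5,0,0,0,0,0,0,0.5,0,0,0,0,0,0,0.85,0,0,0,0,0,0,0.85,0,0,0,0,0,0,0.85,0,0,0,0,0,0,0.85,0,0,0,0,0,0,0.85,0,0,0,0,0,0,0.85,0,0,0,0,0,0]
}}

```text
t: 4.97
position: [0.5472, 0.1607, 0.0337]
ee_rot: [-0.001, 0.622, 0.783, -0.002]
wrist_force: [-5.9, -1.8, 6.6]
opening: 0.21
grip_force: 30.0
```

{"fn": "play_rows", "kwargs": {
  "rows": [0.6,0,0,0,0,0,0,0.6,0,-0.5,0,0,0,0,0.6,0,0,0,0,0,0,0.6,0,0,0,0,0,0]
}}

```text
t: 5.3
position: [0.5485, 0.161, 0.0335]
ee_rot: [0.0, 0.622, 0.783, 0.0]
wrist_force: [-0.3, -0.4, 0.3]
opening: 0.395
grip_force: 0.0
```

```bash
python3 - <<'E'
from station import r
from h import *
s=r.sense();w=r.snapshot("wrist");T=pose(s);print(s['t'],T,s['opening'],s['wrist_force'])
cv2.imwrite("pics/w2.png",cv2.convertScaleAbs(crop(w[:,:,::-1],180,140,160,120,5),alpha=1.6))
E
```

```text
5.3 [[-0.2266  0.974   0.0005  0.5485]
 [ 0.974   0.2266  0.0001  0.161 ]
 [-0.      0.0005 -1.      0.0335]
 [ 0.      0.      0.      1.    ]] 0.3945459526445415 [-0.3093 -0.3674  0.2933]
```

View pics/w2.png

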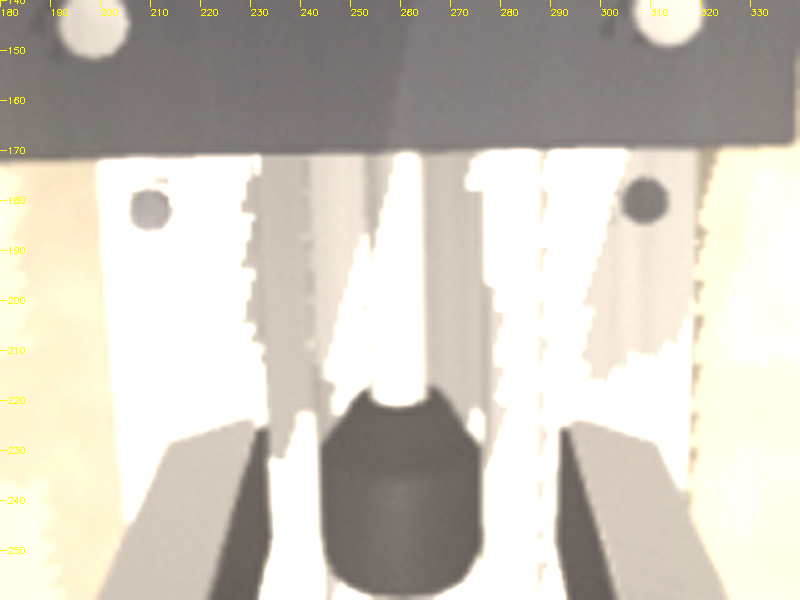

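Picture: fingers straddle the knob (knob centre col 259.5, gap centre 263), the hood edge is tilted by about 0.02. I'll go 6 mm lower, 2 mm left and turn slightly, then grip.

{"fn": "play_rows", "kwargs": {
  "rows": [0.6,0,-2,2,0,0,-0.014,0.6,0,0,4,0,0,0,0.6,0,0,0,0,0,0,0.6,0,0,0,0,0,0,0.85,0,0,0,0,0,0,0.85,0,0,0,0,0,0,0.85,0,0,0,0,0,0,0.85,0,0,0,0,0,0,0.85,0,0,0,0,0,0]
}}

```text
t: 6.1
position: [0.5471, 0.1607, 0.0276]
ee_rot: [0.001, 0.616, 0.787, 0.001]
wrist_force: [4.2, 1.4, -3.5]
opening: 0.211
grip_force: 30.0
```

{"fn": "play_rows", "kwargs": {
  "rows": [0.85,-4,0,0,0,0,0,0.85,-8,0,0,0,0,0,0.85,-12,0,0,0,0,0,0.85,-12,0,0,0,0,0,0.85,-12,0,0,0,0,0,0.85,-12,0,0,0,0,0,0.85,-12,0,0,0,0,0,0.85,-12,0,0,0,0,0,0.85,-12,0,0,0,0,0,0.85,-12,0,0,0,0,0,0.85,-8,0,0,0,0,0,0.85,-6,0,0,0,0,0,0.85,-4,0,0,0,0,0,0.85,0,0,0,0,0,0,0.85,0,0,0,0,0,0]
}}

```text
t: 7.35
position: [0.5781, 0.0379, 0.0277]
ee_rot: [0.001, 0.617, 0.787, 0.001]
wrist_force: [7.3, 2.6, -6.7]
opening: 0.21
grip_force: 30.0
```

{"fn": "play_rows", "kwargs": {
  "rows": [0.85,-2,0,0,0,0,0,0.85,-1.5,0,0,0,0,0,0.85,-1,0,0,0,0,0,0.85,-1,0,0,0,0,0,0.85,0,0,0,0,0,0,0.85,0,0,0,0,0,0]
}}

```text
t: 7.85
position: [0.5789, 0.0345, 0.0276]
ee_rot: [-0.0, 0.617, 0.787, 0.002]
wrist_force: [6.4, 8.9, -3.5]
opening: 0.21
grip_force: 30.0
```

{"fn": "play_rows", "kwargs": {
  "rows": [0.5,0,0,0,0,0,0,0.5,0,0,0,0,0,0,0.5,0,0,0,0,0,0,0.5,0,0,0,0,0,0,0.5,0,0,-5,0,0,0,0.5,0,0,-20,0,0,0,0.5,0,0,-25,0,0,0,0.5,0,0,-25,0,0,0,0.5,0,0,-25,0,0,0,0.5,0,0,-25,0,0,0,0.5,0,0,-5,0,0,0,0.5,0,0,0,0,0,0,0.5,0,0,0,0,0,0]
}}

```text
t: 8.93
position: [0.5774, 0.0328, 0.1565]
ee_rot: [-0.0, 0.616, 0.787, -0.0]
wrist_force: [-0.0, -0.3, -0.0]
opening: 0.5
grip_force: 0.0
```

```bash
python3 - <<'E'
from station import r
from h import *
s=r.sense();w=r.snapshot("wrist")[:,:,::-1];T=pose(s);m=r.camera_model("wrist");t=r.snapshot("top")[:,:,::-1]
print(s['t'],T,s['opening']);np.save("T3.npy",T);np.save("w3.npy",w)
for n,p in(("knob",[.579,.0345,.036]),("outer",[.559,.114,.075]),("inner",[.5474,.1606,.075])): print(n,proj(m,p,T))
a=cv2.convertScaleAbs(crop(w,190,60,150,200,3),alpha=1.3);b=cv2.convertScaleAbs(crop(t,185,150,70,50,5),alpha=1.5)
o=np.zeros((600,800,3),np.uint8);o[:,:450]=a;o[:250,450:]=b;cv2.imwrite("pics/w3.png",o)
E
```

```text
8.9333 [[-0.2401  0.9707 -0.0011  0.5774]
 [ 0.9707  0.2401  0.      0.0328]
 [ 0.0003 -0.0011 -1.      0.1565]
 [ 0.      0.      0.      1.    ]] 0.49980610210846116
knob [264.8017 189.7933]
outer [264.9626 108.7778]
inner [264.9188  55.1239]
```

View pics/w3.png

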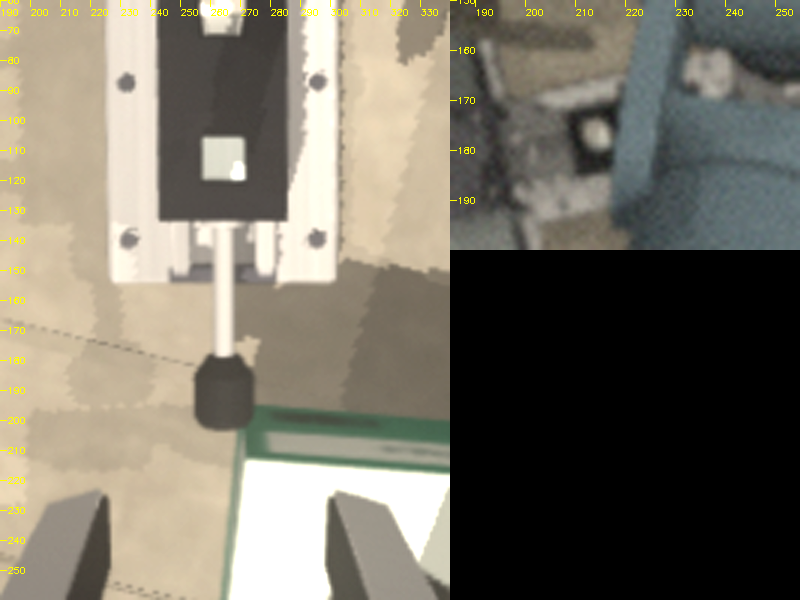

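Carriage is drawn out. The outer item's top is at (264,112) in wrist pixels and the inner one is at the crop edge. I'll enlarge both from the saved frame to tell cell from standard.

```bash
python3 - <<'E'
from h import *
w=np.load("w3.npy")
cv2.imwrite("pics/w4.png",crop(w,225,30,80,100,6))
E
```

```text
(no output)
```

View pics/w4.png

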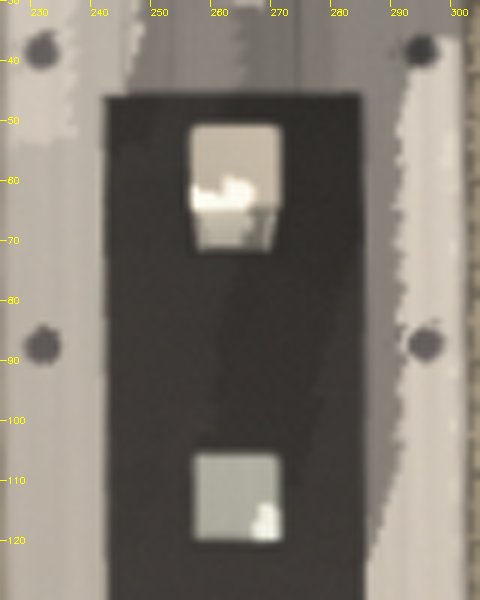

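Inner item: rounded cream top at (264.5,58), about 15 px wide with a pale body below, so it looks like the stoppered cell. Outer item: flat grey-green top at (264.3,113). I'll check the heights using the 48 mm spacing.

```bash
python3 - <<'E'
from station import r
from h import *
T=np.load("T3.npy");m=r.camera_model("wrist")
for zi,zo in((.0795,.0715),(.0715,.0795)):
    i=[atz(m,p,zi,T) for p in((257,58),(272,58),(264.5,51),(264.5,65))];o=[atz(m,p,zo,T) for p in((257.5,113),(271,113),(264.3,106),(264.3,120))]
    ci=np.mean(i,0);co=np.mean(o,0);d=ci-co
    print(ci,co,np.linalg.norm(d[:2]),np.arctan2(-d[0],d[1]),[np.linalg.norm(a[k]-a[k+1]) for a in(i,o) for k in(0,2)])
a,b=atz(m,(242.5,46),.0455,T),atz(m,(285.5,46),.0455,T);print("block end",a,b,(a+b)/2)
a,b=atz(m,(242.5,133),.0455,T),atz(m,(285.5,133),.0455,T);print("block near",a,b,(a+b)/2)
E
```

```text
[0.5479 0.1571 0.0795] [0.5593 0.1103 0.0715] 0.04812086091839377 0.24020709664034182 [np.float64(0.012762604067215898), np.float64(0.012612907266670683), np.float64(0.011873329763281409), np.float64(0.012477960980756242)]
[0.5475 0.1587 0.0715] [0.5593 0.1102 0.0795] 0.049923218781443755 0.23833507435239426 [np.float64(0.013160112603090461), np.float64(0.013005753293570036), np.float64(0.011514689220262808), np.float64(0.012101057214826806)]
block end [0.5227 0.171  0.0455] [0.5631 0.1811 0.0455] [0.5429 0.176  0.0455]
block near [0.5435 0.0868 0.0455] [0.5841 0.0969 0.0455] [0.5638 0.0919 0.0455]
```

{"fn": "play_rows", "kwargs": {
  "rows": [0.6,25.5,0.3,0,0,0,0,0.6,25.5,0.3,0,0,0,0,0.6,25.5,0.3,0,0,0,0,0.6,25.5,0.3,0,0,0,0.6,25.5,0.3,0,0,0,0,0.6,0,0,0,0,0,0,0.6]
}}

```text
out of range
```

That list had a malformed row and was refused whole; I'm resending it corrected.

{"fn": "play_rows", "kwargs": {
  "rows": [0.6,25.5,0.3,0,0,0,0,0.6,25.5,0.3,0,0,0,0,0.6,25.5,0.3,0,0,0,0,0.6,25.5,0.3,0,0,0,0,0.6,25.5,0.3,0,0,0,0,0.6,0,0,0,0,0,0.1208,0.6,0,0,0,0,0,0.1208,0.6,0,0,0,0,0,0.1208,0.6,0,0,0,0,0,0.1208,0.6,0,0,0,0,0,0.1208,0.6,0,0,0,0,0,0.1208,0.6,0,0,0,0,0,0.1208,0.6,0,0,0,0,0,0.1208,0.6,0,0,0,0,0,0.1208,0.6,0,0,0,0,0,0.1208,0.6,0,0,0,0,0,0.1208,0.6,0,0,0,0,0,0.1208,0.6,0,0,0,0,0,0.1208]
}}

```text
t: 10.53
position: [0.5476, 0.1569, 0.1553]
ee_rot: [-0.0, 0.993, 0.118, -0.002]
wrist_force: [-0.2, 1.0, 0.3]
opening: 0.401
grip_force: 0.0
```

{"fn": "play_rows", "kwargs": {
  "rows": [0.6,0,0,20,0,0,0,0.6,0,0,10,0,0,0,0.6,0,0,0,0,0,0,0.6,0,0,0,0,0,0]
}}

```text
t: 10.87
position: [0.5475, 0.1568, 0.1256]
ee_rot: [-0.0, 0.993, 0.121, -0.002]
wrist_force: [0.1, -1.2, 0.7]
opening: 0.402
grip_force: 0.0
```

```bash
python3 - <<'E'
from station import r
from h import *
s=r.sense();w=r.snapshot("wrist")[:,:,::-1];T=pose(s);m=r.camera_model("wrist")
print(s['t'],T,s['opening'],s['joints']);np.save("T5.npy",T)
for z in(.0795,.0455):print(proj(m,[.5479,.1571,z],T))
print("std",proj(m,[.5593,.1103,.0715],T))
cv2.imwrite("pics/w5.png",crop(w,180,120,160,120,5))
E
```

```text
10.8667 [[ 0.9706  0.2408 -0.0039  0.5475]
 [ 0.2408 -0.9706 -0.0003  0.1568]
 [-0.0039 -0.0006 -1.      0.1256]
 [ 0.      0.      0.      1.    ]] 0.4018569765075687 [ 0.08    0.1473  1.8248 -0.      1.1734  1.4076]
[261.276  212.3217]
[261.3781 200.5642]
std [319.0022 209.3883]
```

View pics/w5.png

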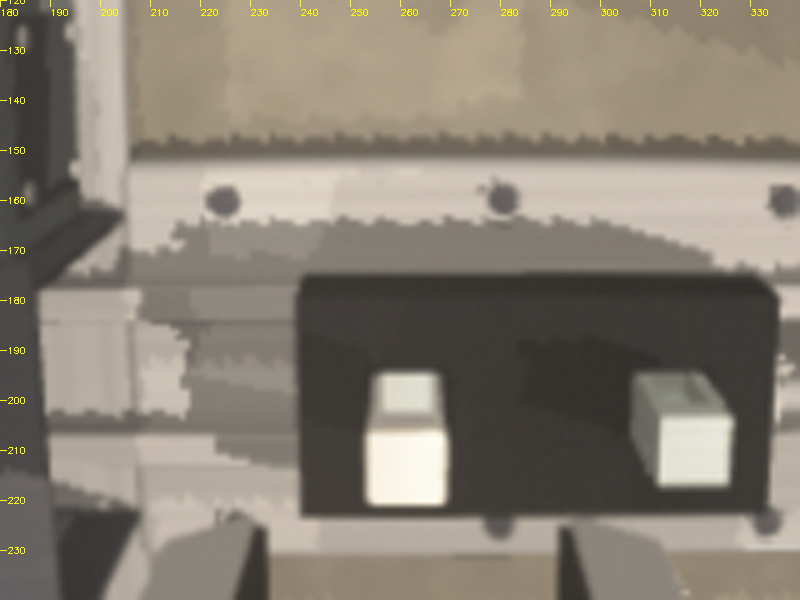

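The picture confirms it: the left item (inner, top at 260.3,213.5) is the clear stoppered cell, and the right one has the metal-framed filter. I go down with a small correction and grip.

{"fn": "play_rows", "kwargs": {
  "rows": [0.6,-0.5,-1,16,0,0.004,0,0.6,0,0,16,0,0,0,0.6,0,0,15,0,0,0,0.6,0,0,12,0,0,0,0.6,0,0,8,0,0,0,0.6,0,0,5,0,0,0,0.6,0,0,0,0,0,0,0.6,0,0,0,0,0,0]
}}

```text
t: 11.58
position: [0.5487, 0.1579, 0.0559]
ee_rot: [-0.0, 0.993, 0.121, 0.002]
wrist_force: [-0.2, 0.1, 0.6]
opening: 0.4
grip_force: 0.0
```

{"fn": "play_rows", "kwargs": {
  "rows": [0.7,0,0,0,0,0,0,0.75,0,0,0,0,0,0,0.8,0,0,0,0,0,0,0.84,0,0,0,0,0,0,0.87,0,0,0,0,0,0,0.9,0,0,0,0,0,0,0.95,0,0,0,0,0,0,0.95,0,0,0,0,0,0,0.95,0,0,0,0,0,0]
}}

```text
t: 12.33
position: [0.5484, 0.1579, 0.0556]
ee_rot: [-0.0, 0.993, 0.121, 0.002]
wrist_force: [-0.8, -0.2, 1.5]
opening: 0.125
grip_force: 30.0
```

{"fn": "play_rows", "kwargs": {
  "rows": [0.95,0,0,-3,0,0,0,0.95,0,0,-7,0,0,0,0.95,0,0,-12,0,0,0,0.95,0,0,-20,0,0,0,0.95,0,0,-20,0,0,0,0.95,0,0,-20,0,0,0,0.95,0,0,-15,0,0,0,0.95,0,0,-8,0,0,0,0.95,0,0,-2.5,0,0,0,0.95,0,0,0,0,0,0,0.95,0,0,0,0,0,0]
}}

```text
t: 13.25
position: [0.5472, 0.1577, 0.1622]
ee_rot: [-0.0, 0.993, 0.121, 0.001]
wrist_force: [-1.1, -0.5, 0.2]
opening: 0.125
grip_force: 30.0
```

{"fn": "play_rows", "kwargs": {
  "rows": [0.95,-5,11,0,0,0,0,0.95,-10,21.8,0,0,0,0,0.95,-10,21.8,0,0,0,0,0.95,-10,21.8,0,0,0,0,0.95,-10,21.8,0,0,0,0,0.95,-10,21.8,0,0,0,0,0.95,-10,21.8,0,0,0,0,0.95,-10,21.8,0,0,0,0,0.95,-10,21.8,0,0,0,0,0.95,-10,21.8,0,0,0,0,0.95,-10,21.8,0,0,0,0,0.95,-10,21.8,0,0,0,0,0.95,-10,21.8,0,0,0,0,0.95,-10,21.8,0,0,0,0,0.95,-10,21.8,0,0,0,0,0.95,-10,21.8,0,0,0,0,0.95,-5,11,0,0,0,0,0.95,-5,11,0,0,0,0,0.95,0,0,0,0,0,0,0.95,0,0,0,0,0,0]
}}

```text
t: 14.92
position: [0.474, -0.2311, 0.1619]
ee_rot: [-0.001, 0.993, 0.121, 0.002]
wrist_force: [-0.1, -0.3, 0.1]
opening: 0.124
grip_force: 30.0
```

```bash
python3 - <<'E'
from station import r
from h import *
s=r.sense();w=r.snapshot("wrist")[:,:,::-1];T=pose(s);m=r.camera_model("wrist")
print(s['t'],T,s['opening'],s['grip_force'],s['joints']);np.save("T6.npy",T);np.save("w6.npy",w)
for p in([.547,-.251,.155],[.637,-.233,.184]):print(proj(m,p,T))
sc=r.snapshot("scene")[:,:,::-1];np.save("s6.npy",sc);np.save("t6.npy",r.snapshot("top"))
cm=r.camera_model("scene");print(proj(cm,T[:3,3]),proj(cm,[.547,-.251,.155]))
o=np.zeros((600,800,3),np.uint8);o[:,:480]=cv2.convertScaleAbs(crop(w,180,60,160,200,3),alpha=1.5)
o[:500,480:]=cv2.convertScaleAbs(crop(sc,232,97,64,100,5),alpha=1.2);cv2.imwrite("pics/w6.png",o)
E
```

```text
14.9167 [[ 0.9708  0.24    0.0033  0.474 ]
 [ 0.24   -0.9708  0.0019 -0.2311]
 [ 0.0036 -0.001  -1.      0.1619]
 [ 0.      0.      0.      1.    ]] 0.12442965459114094 29.999949038028717 [-0.6707  0.0003  1.9092  0.0037  1.2307  0.6564]
[319.5838 132.6434]
[334.8076 -21.7644]
[301.9124 136.6531] [281.5082 128.5513]
```

View pics/w6.png

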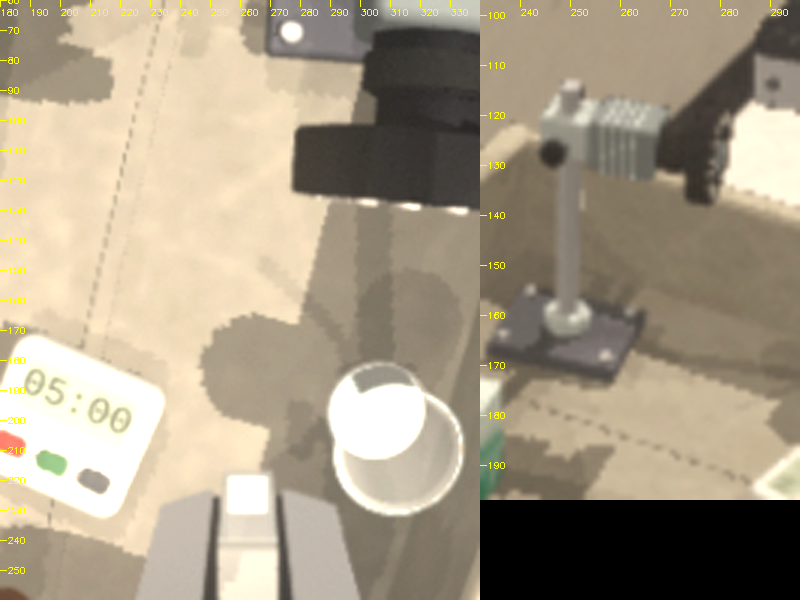

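The cell is held upright between the pads (top at 259,224) and the ring light shows at cols 277 to over 340, front edge at rows 124–130. I'll shift right so the whole ring is in view, then fit it.

{"fn": "play_rows", "kwargs": {
  "rows": [0.95,-5,11,0,0,0,0.02,0.95,-5,12,0,0,0,0.03,0.95,-4.5,10.5,0,0,0,0.02,0.95,0,0,0,0,0,0,0.95,0,0,0,0,0,0,0.95,0,0,0,0,0,0]
}}

```text
t: 15.57
position: [0.4673, -0.2674, 0.1621]
ee_rot: [-0.001, 0.996, 0.086, 0.002]
wrist_force: [0.3, -0.3, -0.7]
opening: 0.126
grip_force: 30.0
```

```bash
python3 - <<'E'
from station import r
from h import *
s=r.sense();w=r.snapshot("wrist")[:,:,::-1];T=pose(s);m=r.camera_model("wrist")
print(s['t'],T,s['opening'],s['grip_force']);np.save("T7.npy",T);np.save("w7.npy",w)
for p in([.547,-.251,.155],[.637,-.233,.184]):print(proj(m,p,T))
a=cv2.convertScaleAbs(w[0:240,170:370],alpha=1.8);a=crop(a,0,0,200,200,4)[:600]
b=cv2.convertScaleAbs(w,alpha=1.8)
o=np.zeros((600,800,3),np.uint8);o[:,:]=crop(b,195,20,160,120,5);cv2.imwrite("pics/w7.png",o)
E
```

```text
15.5667 [[ 0.9852  0.1716  0.0038  0.4673]
 [ 0.1716 -0.9852  0.0013 -0.2674]
 [ 0.0039 -0.0007 -1.      0.1621]
 [ 0.      0.      0.      1.    ]] 0.1257286696111606 29.999938309192657
[257.3162 107.6974]
[252.811  -46.9066]
```

View pics/w7.png

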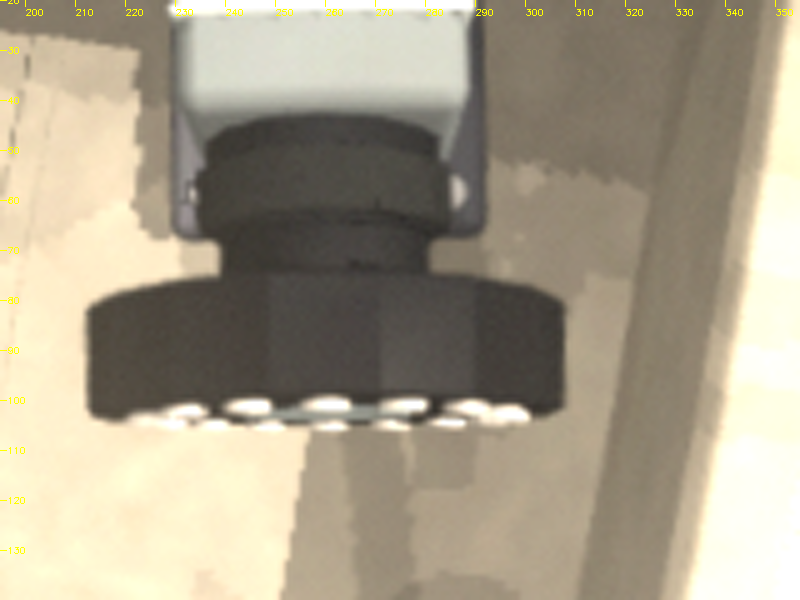

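The ring's widest points are at (212.5,102) and (308,101.7), the front face is level in the image, and the camera body is symmetric. So the tool yaw already matches the camera to about 0.01 rad.

```bash
python3 - <<'E'
from station import r
from h import *
m=r.camera_model("wrist");T=np.load("T7.npy");T6=np.load("T6.npy");w6=np.load("w6.npy");w7=np.load("w7.npy")
inv=np.linalg.inv
def tool(T,p):return (inv(T)@np.r_[p,1])[:3]
a,b=atz(m,(212.5,102),.155,T),atz(m,(308,101.7),.155,T);L=(a+b)/2
print("ring",a,b,np.linalg.norm(a-b),"centre",L,"edge yaw",np.arctan2((a-b)[1],-(a-b)[0])-0,np.arctan2(-(b-a)[0],(a-b)[1]))
for M,TT in((w6,T6),(w7,T)):
    g=M[222:228,240:285].mean((0,2));print(g.round().astype(int))
    g=M[205:250,261:265].mean((1,2));print(g.round().astype(int))
c=atz(m,(262.7,225),.186,T6);print("cell top in tool",tool(T6,c),"lens in tool",tool(T,L))
E
```

```text
ring [ 0.5462 -0.2226  0.155 ] [ 0.5566 -0.2815  0.155 ] 0.05973267029937319 centre [ 0.5514 -0.252   0.155 ] edge yaw 1.3958738823123014 -0.17492244448259514
[138 136 137 136 135 134 134 132 131 130 123 110 111 126 140 154 185 208
 211 211 212 212 213 212 211 211 211 210 191 155 137 114  81  83 102 116
 116 115 113 111 109 107 105 103 101]
[154 154 154 154 155 155 154 154 153 152 151 148 145 163 205 212 213 212
 213 213 212 212 212 212 210 194 158 146 145 146 146 146 147 147 153 149
 139 144 156 167 171 171 171 170 169]
[ 94  96  98  99 101 103 104 106 107 107  98  77  73  96 122 139 167 187
 189 190 191 191 192 193 193 194 194 193 176 144 127 103  70  71  91 104
 104 102 101  99  96  94  92  89  87]
[173 168 158 144 122  98  82  76  75  77  81  91 113 139 184 190 191 192
 192 193 192 192 194 193 192 177 144 132 132 133 134 134 135 136 142 137
 128 133 144 154 158 158 158 157 156]
cell top in tool [ 0.0162  0.0009 -0.0241] lens in tool [ 0.0854 -0.0007  0.0075]
```

```bash
python3 - <<'E'
from station import r
from h import *
m=r.camera_model("wrist");T=np.load("T7.npy");w=np.load("w7.npy")
def px(x,y,z):return proj(m,(T@np.array([x,y,z,1]))[:3],T).round(1)
for f in(.022,.026,.030):
    print(f,"foot front L/R",px(.006,-.006,f),px(.006,.006,f),"window",px(.006,0,f-.018),"tip z front",px(.006,0,0),"stop bottom",px(.006,0,f-.043),"top front",px(.006,-.006,f-.05),px(.006,.006,f-.05),"top back",px(-.006,0,f-.05))
print(w[212:290,261:264].mean((1,2)).astype(int))
for y in(219,221,229,236,246,256,266):print(y,w[y,235:290].mean(1).astype(int))
E
```

```text
0.022 foot front L/R [252.9 215.7] [269.7 215.7] window [261.3 224.5] tip z front [261.2 226.6] stop bottom [261.2 239.5] top front [250.4 244.4] [271.9 244.4] top back [261.1 263.4]
0.026 foot front L/R [253.1 214. ] [269.5 214. ] window [261.3 222.4] tip z front [261.2 226.6] stop bottom [261.2 236.8] top front [250.6 241.5] [271.7 241.6] top back [261.2 260.2]
0.03 foot front L/R [253.2 212.3] [269.4 212.3] window [261.3 220.4] tip z front [261.2 226.6] stop bottom [261.2 234.3] top front [250.9 238.8] [271.5 238.8] top back [261.2 257.2]
[ 76  75  78  82  92 113 139 183 189 190 191 192 192 192 192 193 193 191
 177 143 132 131 132 134 134 134 136 141 137 127 132 143 154 158 158 157
 156 156 155 155 155 154 154 152 152 152 152 150 150 149 141 131 131 131
 131 132 132 133 133 134 134 135 134 135 135 135 136 136 137 137 136 135
 135 136 136 136 136 137]
219 [127 125 114  88  84  84  85  85  84  85  85  84  84  85  84  84  85  84
  91 109 132 159 177 181 182 182 183 183 183 184 183 186 184 169 138 114
  91  76  74  74  74  73  72  73  72  74  73  73  72  73  73  73  74  78
  80]
221 [
[... 668 characters left out ...]
113 113
 114]
246 [113 112 112 112 112 113 113 112 113 113 113 112 110  95  57  45  56  98
 138 143 143 143 147 154 157 158 158 158 157 157 157 157 156 157 157 157
 152 119  63  47  56  91 111 114 113 114 113 113 113 113 113 113 114 113
 113]
256 [112 113 111 112 112 112 111 112 111 112 112 109  95  56  43  42  48  80
 118 132 136 143 152 154 153 152 152 153 152 152 152 153 152 150 151 151
 147 113  59  43  42  52  89 109 113 113 112 112 113 113 113 113 113 114
 112]
266 [ 82  83  91 107 110 111 111 112 111 110 109  94  50  38  40  39  46  78
 117 122 120 122 124 126 127 129 131 131 132 135 136 137 138 140 136 113
  81  58  44  41  40  41  50  89 108 113 112 112 112 112 111 111  99  86
  83]
```

{"fn": "play_rows", "kwargs": {
  "rows": [0.95,3,-0.4,-0.5,0,0,-0.005,0.95,3,-0.3,-0.5,0,0,0,0.95,0,0,0,0,0,0,0.95,0,0,0,0,0,0,0.95,0,0,0,0,0,0,0.95,0,0,0,0,0,0]
}}

```text
t: 16.12
position: [0.4733, -0.2653, 0.1632]
ee_rot: [-0.0, 0.996, 0.089, 0.002]
wrist_force: [0.8, -0.7, 0.5]
opening: 0.126
grip_force: 30.0
```

```bash
python3 - <<'E'
from station import r
from h import *
s=r.sense();w=r.snapshot("wrist")[:,:,::-1];T=pose(s);m=r.camera_model("wrist")
print(s['t'],T,s['opening'],s['grip_force'],np.abs(s['joint_velocities']).max(),s['wrist_force'])
g=w.mean(2);w7=np.load("w7.npy").mean(2)
for n,M in(("old",w7),("new",g)):  # ring side edges and front row, cell rows
    rg=[95,90][n=="new"]+np.arange(12)
    d=np.diff(M[rg[0]-2:rg[0]+3].mean(0));print(n,"L",198+np.argmin(d[198:228]),"R",292+np.argmax(d[292:325]))
    for c in(216,304):print(c,M[92:120,c-2:c+3].mean(1).astype(int))
    print("cell",M[212:222,261:264].mean(1).astype(int),M[238:266,261:264].mean(1).astype(int))
E
```

```text
16.1167 [[ 0.9842  0.1773  0.0038  0.4733]
 [ 0.1773 -0.9842  0.001  -0.2653]
 [ 0.0039 -0.0003 -1.      0.1632]
 [ 0.      0.      0.      1.    ]] 0.125909524001896 29.99996691942215 0.0015364548695142527 [ 0.7995 -0.7197  0.5264]
old L 211 R 307
216 [ 41  41  41  41  42  42  42  43  43  42  42  60 104 127 129 130 130 131
 131 131 131 132 133 134 134 134 135 134]
304 [35 34 34 35 34 34 35 35 33 33 47 73 88 89 89 89 89 89 89 90 90 90 89 89
 88 89 89 89]
cell [ 76  75  78  82  92 113 139 183 189 190] [136 141 137 127 132 143 154 158 158 157 156 156 155 155 155 154 154 152
 152 152 152 150 150 149 141 131 131 131]
new L 214 R 309
216 [ 60  57  61  62  61  60  60  60  61  61  61  61  63  63  63  63  62  65
  66  66  79 111 130 132 132 132 133 133]
304 [35 35 36 36 36 37 37 36 37 37 37 37 37 38 38 38 38 38 38 38 53 84 94 91
 90 91 91 91]
cell [138 116  96  85  93 114 140 184 192 192] [137 141 137 129 134 144 156 159 159 158 158 157 157 156 156 155 154 154
 153 153 153 152 151 150 141 130 130 130]
```

```bash
python3 - <<'E'
from station import r
from h import *
s=r.sense();T=pose(s);m=r.camera_model("wrist")
for row in(111.5,112,112.5):
    p=atz(m,(262,row),.155,T);q=np.linalg.inv(T)@np.r_[p,1];print(row,p,q[:3])
E
```

```text
111.5 [ 0.551  -0.2518  0.155 ] [0.0789 0.0004 0.0085]
112 [ 0.5507 -0.2519  0.155 ] [0.0786 0.0004 0.0085]
112.5 [ 0.5504 -0.2519  0.155 ] [0.0782 0.0004 0.0085]
```

```bash
python3 -c "
from station import r
print(r.hand_in())"
```

```text
the job is handed in; nothing more can be done
None
```

The job is handed in, with no verdict returned: the carriage is drawn out to its stop, and the stoppered cell is held still and upright before the lens, its window square to the lens, on the axis and about 80 mm away by my measurement. The glass standard stayed in its pocket.

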